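# Clamp the dry canister in the jar seat and crack its stuck lid

### The arm

A 6-joint arm with a two-finger parallel gripper is mounted at the origin on a cart in front of the work surface, level with it; the furniture and walls round the work are solid. World frame = base frame: x ahead of the robot, y to its left, z up, the work surface at z = 0. Lengths are in mm, angles in rad, forces in N, time in s.
With the tool pointing down it reaches from about 275 to 750 mm from the base axis. Payload 10.2 kg.
Tool frame: the origin (TCP) lies at the very end of the fingers, on their centre line; the grasp point (between the pads) lies 19 mm behind it; z points along the fingers, y is the line along which they close (so a half turn about z gives the same grasp; the last joint's range is limited). The gripper opens to 85 mm and grips with 20 to 120 N. Pads are 22 mm wide; open, the fingers measure 114 mm over their backs; the gripper's body (76 mm by 85 mm) begins 54 mm behind the grasp point. The pads swing forward as they close: fully open they stand 13 mm farther back than shut.
Start: joints at [1.079, 0.313, 1.498, -0, 1.331, -0.223], TCP at [139.439, 506.15, 231.294] pointing down, gripper open.
Joint ranges: [-2.94, 2.94], [-0.97, 2.17], [0.19, 2.56], [-1.23, 4.37], [0.02, 3.11], [-2.88, 2.88]. Speed limits (rad/s): [2.39, 2.39, 3.01, 3.14, 3.14, 3.14].

### API

Orientations are given as a unit quaternion [w, x, y, z].
In Python, from rig import * gives the robot as it stands. The module is installed in compiled form; this text tells all that it offers.
- The arm moves only by the shell command python3 -m crank 'ROWS' [FORCE]. ROWS is JSON, a list that holds one entry, the list of rows, each a list of 7 numbers: the shift along the tool's x, y, z in units of 25 mm (1.0 is 25 mm), then the turn, a rotation vector about the tool's x, y, z in units of 8 degrees (1.0 is 8 degrees), then the finger opening in mm, from 0 to 85.4. A call has exactly 8 rows; each row shifts and turns the commanded pose from where the row before left it, along the tool's axes as they then stand; what a row does not reach is not made up. A row lasts 1/10 s, in which the tool goes at most 50 mm and 8.59 degrees, less where a joint would pass 70% of its speed; a pose out of reach is approached as far as the arm can. A call is refused whole if a number of a shift passes 1 or a number of a turn 1, either way. A call with a gripper value outside its range is refused whole. The fingers move at their own pace and stop on an object; FORCE is the grip in N (left out, the last holds). Time passes only in rows, so rows that do not move let the fingers close, or fill a call up. It gives the time, the measured TCP pose, the force, the opening and the grip force at its end, in the units of the state.
- sense(): the state, without advancing time (a new reading comes with each control period).
- capture(name): name is "scene" or "top"; returns the picture (420x560x3 uint8, blue, green, red); there is no depth.
- camera_model(name): a dict with "fx", "fy", "cx", "cy" (pixels), "k1" (the pictures are not rectified: a ray, as slopes to the right and down, at radius r is drawn at 1 + k1 r^2 times it, then the intrinsics apply), "world_from_camera" (4x4, takes a point from camera to world coordinates). Camera axes: x right, y up, looking along -z (the intrinsics and any distortion apply to the point x, -y, -z); pixel columns grow to the right and rows downward; lengths in mm; the calibration is good to about 2 mm. A picture is of the moment at which its call begins. camera_model takes no time and is no camera call.
- finish_job(): hands the job in; it is judged then, once.
The state is a dict: "time_s": time; "joints": joint angles; "dq": joint speeds; "tau": joint torques, N m; "eef_pos": TCP position; "ee_rot": TCP orientation; "force": force on the tool from outside, world axes, zero at the start; "wrist_torque": the same for the moment, N m; "grip_width": opening from 0.0 (shut) to 1.0 (fully open); "grip_force": force on a finger pad.
Only numpy, scipy, OpenCV 4.12 (cv2) and the standard library are available. Lean on these libraries where they do the work, as an engineer would, in place of code of your own. Each camera call takes 0.05 s, during which the arm holds its last target. There are 200 camera calls.

### The job

Clamp the small aluminium canister with the green band in the grey jar seat: set it upright on the sprung pad between the four pins and press it all the way down, so that the two side catches snap over its foot. Then take the lid by its black knob, pull it straight up until its stuck seal lets go, and hold it just open, level over the mouth with a gap of about 10 mm (never 25 mm or more), so that the canister can breathe. Finish still holding the lid like that, with nothing else on the bench disturbed.

Things in the scene. Friction and masses are not known exactly. Their poses are not given: they have to be found in the camera images.
- canister: Loose upright aluminium canister, 0.2 to 0.4 kg. Origin: centre of its underside; z up its axis. Round foot flange 58 mm in diameter, z = 0 to 5 mm; straight round body 48 mm in diameter, z = 5 to 56 mm (grasp here), with a green band and a white stripe. Rim at z = 56 mm, mouth 35 mm wide. The lid sits on the rim: 82 mm high with the knob.
- lid: The canister's aluminium lid, 46 mm in diameter, 0.09 kg. Origin: centre of its underside (56 mm above the canister's origin when shut); z up. Plate 8 mm thick; below it a 9.5 mm deep plug with a black O-ring stuck behind a lip in the mouth. A straight pull must pass a peak of 8 to 18 N in the first 3 mm; then the ring snaps past the lip, nudges the lid up, and is clear of the mouth at 7.5 mm.
- lid_knob (a point): Centre of the lid's black knob, on the lid's axis, 19 mm above the lid's underside. The knob is round, 20 mm in diameter, from 13 to 26 mm above the lid's underside, on a thinner stem (13 mm) that rises from the plate's top at 8 mm.
- seat: Jar seat fixed to the bench: grey plate 132 x 80 x 10 mm. Origin: centre of its underside, under the pad; z up, x along the plate. Four steel pins 37 mm high, with bullet noses, guide the canister's foot with 2 mm play. At +x and -x, in housings 35 mm high with a black knob, two sprung catches with sloping tops: the foot pushes them aside going down, they snap in over it and it cannot rise again.
- pad (a joint): Travel of the sprung pad (black, round, 47 mm) in the middle of the jar seat, m: 0 = up (pad top 28 mm above the bench), 0.014 = fully down (pad top 14 mm above the bench). The canister's weight alone does not sink it; pressing it home with the canister takes about 6 to 15 N of push. When the caught canister is let go, the pad rests at about 0.0115.
- tip_jar: Bystander: white plastic jar with a ribbed white cap, 37 mm in diameter, 59 mm high, loose. Origin: centre of its underside. Not to be disturbed.
- flux_syringe: Bystander: amber syringe, 128 mm long, lying loose on the bench. Not to be disturbed.
- tweezers_bent: Bystander: dark tweezers, 126 mm long, lying loose on the bench. Not to be disturbed.
Not all that is in view belongs to the job. What is shaped like the lid but orange is not meant.

How it is judged:
By the outcome, as a careful person would: the job done as asked, in the order asked, and still so for the second after the job is handed in, while the arm keeps its last pose, push and grip.
It also fails if it takes over 48 s, if anything falls off the work surface, if the arm or the gripper's body presses on something with over 40 N, if the wrist force passes 120 N, or if a joint passes its speed limit or range.

## Working session

There is one attempt and no reset: what is moved stays moved. The work goes in short steps, Python scripts to look and compute and a shell command to move; the robot and the scene stay as the last step left them, time stands still between calls to the robot, and variables do not carry over. Pictures are saved under pics/ and viewed, at most 10 in all, crops included, and the job is handed in when it is done.

```bash
mkdir -p pics
python3 - <<'E'
from rig import *
import cv2
s=sense();print(s['time_s'],s['eef_pos'],s['ee_rot'],s['grip_width'])
for n in ('scene','top'):
    im=capture(n);cv2.imwrite(f'pics/{n}0.png',im);m=camera_model(n);print(n,m)
E
```

```text
0.0 [139.30782794 505.90617621 230.71679747] [-2.38022764e-04  1.33994219e-01  9.90981884e-01 -6.31727510e-04] 1.000918268871191
scene {'fx': 391.85756627983176, 'fy': 391.85756627983176, 'cx': 278.5106763947699, 'cy': 215.84057917295965, 'k1': -0.007223777716498368, 'world_from_camera': array([[-8.30201083e-01,  2.96989431e-01, -4.71766297e-01,
         1.18638560e+02],
       [-5.57463783e-01, -4.41469772e-01,  7.03092150e-01,
         3.86757041e+02],
       [ 5.40378021e-04,  8.46700489e-01,  5.32069535e-01,
         5.49766620e+02],
       [ 0.00000000e+00,  0.00000000e+00,  0.00000000e+00,
         1.00000000e+00]])}
top {'fx': 501.9137941084299, 'fy': 501.9137941084299, 'cx': 285.1852748310835, 'cy': 208.6163464963075, 'k1': 0.026160861467653285, 'world_from_camera': array([[ 6.14737627e-03,  9.93225045e-01, -1.16044046e-01,
         4.18743005e+02],
       [-9.99907263e-01,  4.69514896e-03, -1.27836515e-02,
        -2.17303818e+02],
       [-1.21521988e-02,  1.16111870e-01,  9.93161798e-01,
         1.03544997e+03],
       [ 0.00000000e+00,  0.00000000e+00,  0.00000000e+00,
         1.00000000e+00]])}
```

View pics/scene0.png

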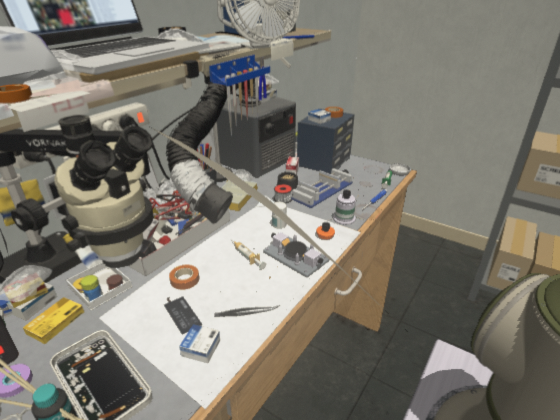

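View pics/top0.png

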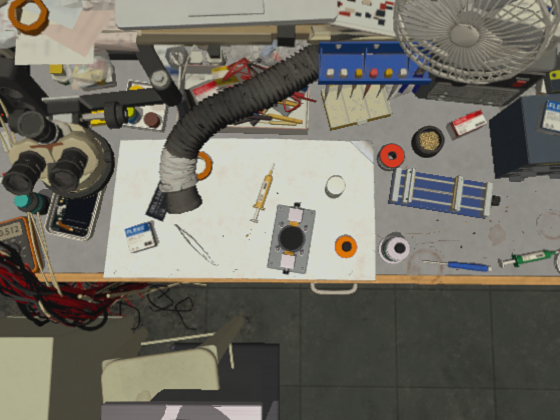

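The canister could be the object at top (395,248) / scene (345,205), the white jar at top (336,186) / scene (279,215), or the orange lid-shaped thing at top (345,246) / scene (325,231). The first fits best: metallic, with a green band and a dark knob. The jar is all white with a ribbed cap, and the orange piece is the decoy. I'll check this in an enlarged crop.

Run:
```python
import cv2,numpy as np
s=cv2.imread('pics/scene0.png');t=cv2.imread('pics/top0.png')
a=cv2.resize(s[180:280,240:370],(520,400),interpolation=cv2.INTER_CUBIC)
a=cv2.resize(s[180:280,240:370],None,fx=6,fy=6,interpolation=cv2.INTER_CUBIC)
cv2.imwrite('pics/cs.png',a)
b=cv2.resize(t[170:280,250:420],None,fx=4.7,fy=4.7,interpolation=cv2.INTER_CUBIC)
cv2.imwrite('pics/ct.png',b);print(a.shape,b.shape)
```

```text
(600, 780, 3) (517, 799, 3)
```

View pics/cs.png

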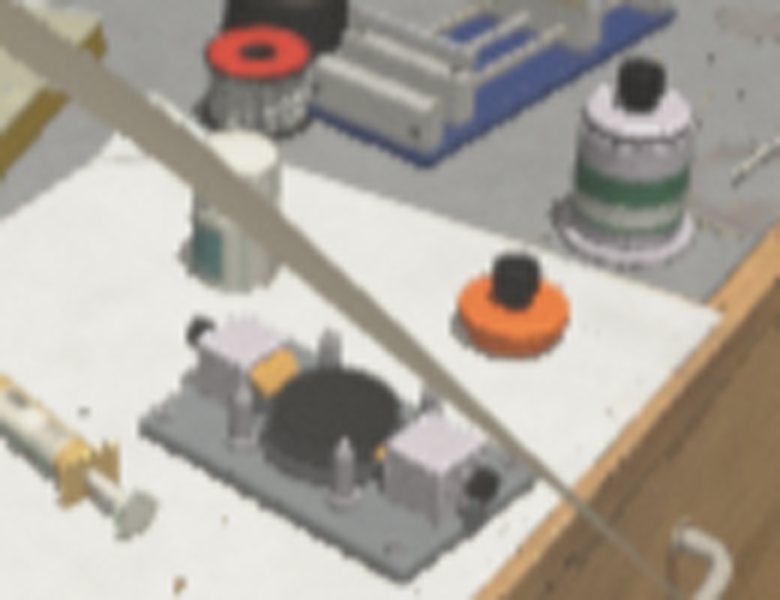

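View pics/ct.png

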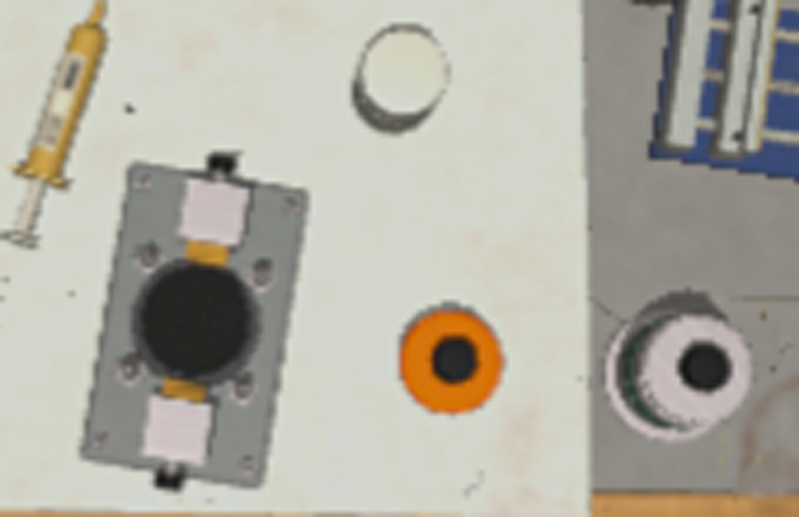

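The crops confirm it. The canister is metallic with a green band, a white stripe and a black knob: knob at scene crop (642,72) and top crop (705,366). The seat's pad is at scene crop (336,415) and top crop (197,320). Next I triangulate.

```bash
cat > h.py <<'E'
import numpy as np, cv2
from rig import *
def ray(n,uv):
    m=camera_model(n);p=np.array([(uv[0]-m['cx'])/m['fx'],(uv[1]-m['cy'])/m['fy']]);q=p.copy()
    for _ in range(20): q=p/(1+m['k1']*(q@q))
    T=m['world_from_camera'];d=T[:3,:3]@[q[0],-q[1],-1];return T[:3,3],d/np.linalg.norm(d)
def proj(n,P):
    m=camera_model(n);T=m['world_from_camera'];c=(np.atleast_2d(P)-T[:3,3])@T[:3,:3]
    s=np.c_[c[:,0],-c[:,1]]/-c[:,2:];s=s*(1+m['k1']*(s**2).sum(1,keepdims=True))
    return s*[m['fx'],m['fy']]+[m['cx'],m['cy']]
def tri(a,b):
    (o1,d1),(o2,d2)=ray('scene',a),ray('top',b)
    t=np.linalg.lstsq(np.c_[d1,-d2],o2-o1,rcond=None)[0];p,q=o1+t[0]*d1,o2+t[1]*d2
    return (p+q)/2,np.linalg.norm(p-q)
def atz(n,uv,z):
    o,d=ray(n,uv);return o+d*(z-o[2])/d[2]
cs=lambda U,V:((U+.5)/6-.5+240,(V+.5)/6-.5+180)
ct=lambda U,V:((U+.5)/4.7-.5+250,(V+.5)/4.7-.5+170)
E
python3 - <<'E'
from h import *
np.set_printoptions(precision=1,suppress=True)
for n,a,b in [('knobtop',(642,70),(705,366)),('lidtop',(638,106),(695,369)),('pad',(336,415),(197,320)),('orange knob',(516,265),(455,358)),('jar cap',(245,150),(405,70)),('housing+',(243,340),(215,212)),('housing-',(437,440),(178,430))]:
    print(n,*tri(cs(*a),ct(*b)), atz('top',ct(*b),{'knobtop':82,'lidtop':64,'pad':28}.get(n,35)))
c=[atz('top',ct(*p),10) for p in [(130,163),(308,190),(262,488),(81,458)]]
print(np.array(c),np.mean(c,0)); x=c[0]+c[1]-c[2]-c[3];y=c[0]-c[1]+c[3]-c[2]
print(np.degrees([np.arctan2(x[1],x[0]),np.arctan2(y[1],y[0])]),np.linalg.norm(x)/2,np.linalg.norm(y)/2)
E
```

```text
knobtop [ 457.  -421.6   82. ] 0.6082157263763998 [ 457.3 -421.5   82. ]
lidtop [ 456.7 -421.    65.3] 0.19020419735759628 [ 456.8 -421.2   64. ]
pad [ 478.1 -217.4   21.8] 0.06769327022313212 [ 477.8 -217.4   28. ]
orange knob [ 461.8 -326.5   35.2] 0.26581941254759905 [ 461.9 -326.5   35. ]
jar cap [ 579.2 -304.7   60.7] 3.671996797350012 [ 585.  -306.1   35. ]
housing+ [ 524.  -224.7   33.6] 0.9127451426682043 [ 523.4 -224.9   35. ]
housing- [ 431.  -209.6   35.3] 0.19374900512339863 [ 430.9 -209.6   35. ]
[[ 547.5 -187.7   10. ]
 [ 535.9 -265.7   10. ]
 [ 406.6 -245.7   10. ]
 [ 419.  -167.6   10. ]] [ 477.2 -216.7   10. ]
[-8.8 81.3] 130.4385898503836 78.94843228475908
```

```bash
python3 -m crank '[[[1,-0.3,0,0,0,0,85],[0,-1,0,0,0,0,85],[0,-1,0,0,0,0,85],[0,-1,0,0,0,0,85],[0,-1,0,0,0,0,85],[0,-1,0,0,0,0,85],[0,-1,0,0,0,0,85],[0,-1,0,0,0,0,85]]]' 80
```

```text
time_s: 0.9
eef_pos: [66.4, 335.7, 231.0]
ee_rot: [-0.0, 0.134, 0.991, -0.0]
force: [-0.1, 0.1, 0.1]
grip_width: 0.992
grip_force: 0.0
```

Canister axis is at about (457,-421) with its knob top at 82 mm. The seat is at (477.3,-217) with x axis at -8.8°, and both heights match the text. I'll swing around the base at a small radius, turning the tool to the seat's yaw.

```bash
python3 -m crank '[[[0,0,0,0,0,-0.84,85],[-1,-0.29,0,0,0,0,85],[-1,-0.29,0,0,0,0,85],[-1,-0.29,0,0,0,0,85],[-1,-0.29,0,0,0,0,85],[-1,-0.29,0,0,0,0,85],[-1,-0.29,0,0,0,0,85],[-0.95,-0.93,0,0,0,0,85]]]'; python3 -m crank '[[[-0.95,-0.93,0,0,0,0,85],[-0.95,-0.93,0,0,0,0,85],[-0.95,-0.93,0,0,0,0,85],[-0.95,-0.93,0,0,0,0,85],[-0.95,-0.93,0,0,0,0,85],[-0.26,-0.94,0,0,0,0,85],[-0.26,-0.94,0,0,0,0,85],[-0.26,-0.94,0,0,0,0,85]]]'
```

```text
time_s: 1.7
eef_pos: [229.5, 244.4, 231.2]
ee_rot: [-0.0, 0.075, 0.997, 0.0]
force: [-0.5, 0.0, 0.0]
grip_width: 0.993
grip_force: 0.0
time_s: 2.5
eef_pos: [336.9, 38.1, 231.1]
ee_rot: [-0.0, 0.076, 0.997, 0.0]
force: [0.7, 0.3, 0.3]
grip_width: 0.993
grip_force: 0.0
```

```bash
python3 -m crank '[[[-0.2,-1,0,0,0,0,85],[-0.3,-1,0,0,0,0,85],[-0.4,-1,0,0,0,0,85],[-0.4,-1,0,0,0,0,85],[-0.4,-1,0,0,0,0,85],[-0.4,-1,0,0,0,0,85],[-0.4,-1,0,0,0,0,85],[-0.4,-1,0,0,0,0,85]]]'; python3 -m crank '[[[-0.5,-1,0,0,0,0,85],[-0.5,-1,0,0,0,0,85],[-0.5,-1,0,0,0,0,85],[-0.5,-1,0,0,0,0,85],[-0.5,-1,0,0,0,0,85],[-0.5,-1,0,0,0,0,85],[-0.5,-1,0,0,0,0,85],[-0.5,-1,0,0,0,0,85]]]'
```

```text
time_s: 3.3
eef_pos: [378.5, -170.6, 231.1]
ee_rot: [-0.0, 0.076, 0.997, 0.0]
force: [-0.6, 0.6, 0.9]
grip_width: 0.992
grip_force: 0.0
time_s: 4.1
eef_pos: [447.3, -383.3, 230.9]
ee_rot: [-0.0, 0.076, 0.997, 0.0]
force: [-1.0, -0.0, -0.0]
grip_width: 0.995
grip_force: 0.0
```

```bash
python3 -m crank '[[[-0.3,-0.7,0,0,0,0,85],[-0.3,-0.7,0,0,0,0,85],[0,0,1,0,0,0,85],[0,0,1,0,0,0,85],[0,0,1,0,0,0,85],[0,0,1,0,0,0,85],[0,0,0,0,0,0,85],[0,0,0,0,0,0,85]]]'
```

```text
time_s: 4.9
eef_pos: [456.8, -419.3, 131.8]
ee_rot: [-0.0, 0.076, 0.997, 0.0]
force: [-0.9, -0.2, 1.7]
grip_width: 0.997
grip_force: 0.0
```

Run:
```python
from h import *
a,b=capture('scene'),capture('top')
v=np.hstack([cv2.resize(a[120:260,260:400],(398,398),interpolation=3),cv2.resize(b[178:318,325:465],(398,398),interpolation=3)])
cv2.imwrite('pics/p1.png',v);print(sense()['eef_pos'])
```

```text
[ 457.16705838 -419.70578374  132.89732626]
```

View pics/p1.png

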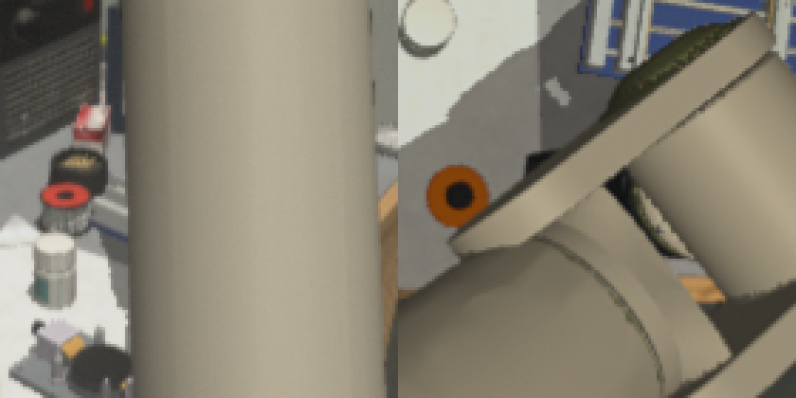

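The arm hides the canister in both views, while the bystanders are still in place. I'll rely on the triangulation, which agreed to within 1 mm.

```bash
python3 -m crank '[[[0,-0.06,1,0,0,0,85],[0,0,1,0,0,0,85],[0,0,1,0,0,0,85],[0,0,0.7,0,0,0,85],[0,0,0.4,0,0,0,85],[0,0,0.32,0,0,0,85],[0,0,0,0,0,0,85],[0,0,0,0,0,0,85]]]'
```

```text
time_s: 5.8
eef_pos: [456.8, -421.1, 21.7]
ee_rot: [0.0, 0.076, 0.997, -0.001]
force: [0.0, 0.5, 0.6]
grip_width: 0.992
grip_force: 0.0
```

```bash
python3 -m crank '[[[0,0,0,0,0,0,70],[0,0,0,0,0,0,62],[0,0,0,0,0,0,55],[0,0,0,0,0,0,50],[0,0,0,0,0,0,40],[0,0,0,0,0,0,40],[0,0,0,0,0,0,40],[0,0,0,0,0,0,40]]]' 60
```

```text
time_s: 6.6
eef_pos: [456.7, -421.4, 21.7]
ee_rot: [0.001, 0.076, 0.997, -0.001]
force: [-1.7, -1.0, 4.3]
grip_width: 0.54
grip_force: 61.7
```

```bash
python3 -m crank '[[[0,0,-0.3,0,0,0,40],[0,0,-0.7,0,0,0,40],[0,0,-1,0,0,0,40],[0,0,-1,0,0,0,40],[0,0.4,-0.5,0,0,0,40],[0.1,0.8,0,0,0,0,40],[0.1,1,0,0,0,0,40],[0.1,1,0,0,0,0,40]]]' && python3 -m crank '[[[0.1,1,0,0,0,0,40],[0,1,0,0,0,0,40],[0,1,0,0,0,0,40],[0,1,0,0,0,0,40],[0,0.6,0,0,0,0,40],[0,0.4,0,0,0,0,40],[0,0,0,0,0,0,40],[0,0,0,0,0,0,40]]]'
```

```text
time_s: 7.4
eef_pos: [460.7, -338.4, 107.5]
ee_rot: [-0.001, 0.076, 0.997, 0.001]
force: [1.5, -0.3, -3.9]
grip_width: 0.543
grip_force: 62.2
time_s: 8.2
eef_pos: [477.6, -217.0, 108.3]
ee_rot: [0.0, 0.076, 0.997, -0.0]
force: [-0.4, -0.6, -3.3]
grip_width: 0.543
grip_force: 62.2
```

Run:
```python
from h import *
a,b=capture('scene'),capture('top')
v=np.hstack([cv2.resize(a[180:280,240:340],(398,398),interpolation=3),cv2.resize(b[180:280,240:340],(398,398),interpolation=3)])
cv2.imwrite('pics/p2.png',v);s=sense();print(s['eef_pos'],s['force'],s['wrist_torque'])
```

```text
[ 477.46105843 -217.29317436  108.23647688] [ 0.19829623 -0.00690388 -2.64933603] [ 0.03220827  0.01628294 -0.00993905]
```

View pics/p2.png

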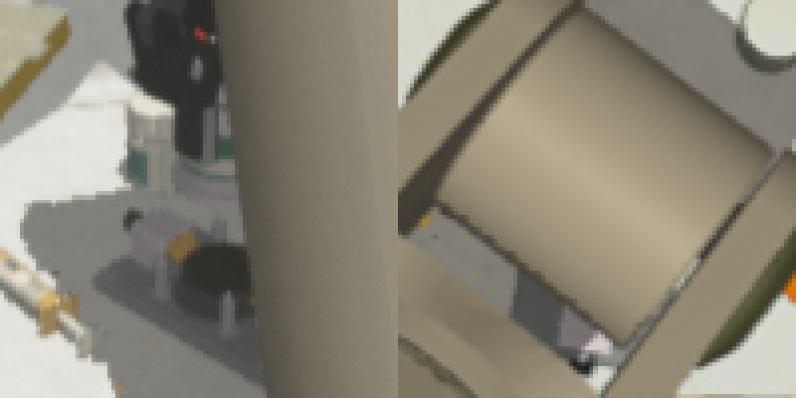

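The canister is held upright over the seat, with its foot's left edge at scene crop (172,180), about px (283,225). I'll compare that with the projected foot outline.

Run:
```python
from h import *
a=np.linspace(0,6.283,90)
for z in (86.5,91.5):
    for dx,dy in((0,0),(5,0),(0,5)):
        p=proj('scene',np.c_[477.5+dx+29*np.cos(a),-217.2+dy+29*np.sin(a),0*a+z]);i=p[:,0].argmin();j=p[:,1].argmax();print(z,dx,dy,((p[i]-[240,180])*3.98).round(1),((p[j]-[240,180])*3.98).round(1))
im=cv2.imread('pics/p2.png');g=cv2.cvtColor(im,6)
for r in (160,168,176,180,184,188,192,196,200,204): print(r,g[r,160:245:4])
```

```text
86.5 0 0 [170.9 177.2] [228.3 208.5]
86.5 5 0 [163.2 174.3] [220.2 205.5]
86.5 0 5 [165.8 181.4] [223.3 213.1]
91.5 0 0 [171.  169.4] [228.6 200.6]
91.5 5 0 [163.2 166.6] [220.4 197.6]
91.5 0 5 [165.8 173.6] [223.5 205.1]
160 [125 127 129 122 109  96  93  94  88  78  89  98 100 100  95 112 114 113
 110  84  80  82]
168 [126 129 127 111 104  98  94  89  89  96 105 114 120 126 126 125 128 127
 124  91  79  81]
176 [126 129 129 109 106 105 104 103 104 101 101 100  94  98  96  96 100 101
  98  82  77  81]
180 [127 128 127 109 105 106 105 106 107 110 112 110 106 108 106 106 101 106
 107  90  80  80]
184 [127 128 130 120 107 107 105 106 107 110 112 115 115 118 118 119 116 118
 116 103  82  79]
188 [126 126 129 122 101 104 107 108 107 108 110 113 115 117 119 119 117 118
 118 111  82  80]
192 [118 116 127 122 113 113 109 110 112 110 107 110 112 114 115 113 116 117
 113 110  82  80]
196 [121 119 125 124 123 122 119 112 114 115 114 116 115 115 113 112 110 111
 111 110  85  80]
200 [126 124 126 126 124 124 124 120 119 119 118 120 120 119 119 118 118 117
 117 116  89  80]
204 [123 124 125 125 126 126 126 125 125 123 124 121 121 121 121 123 122 121
 122 117  94  81]
```

The edge at about 171 matches the prediction, so the canister is centred. Descending to just above the pins, then slowly.

```bash
python3 -m crank '[[[0,0,0.6,0,0,0,40],[0,0,0.6,0,0,0,40],[0,0,0.3,0,0,0,40],[0,0,0.1,0,0,0,40],[0,0,0.1,0,0,0,40],[0,0,0.1,0,0,0,40],[0,0,0.1,0,0,0,40],[0,0,0.1,0,0,0,40]]]'; python3 -m crank '[[[0,0,0.08,0,0,0,40],[0,0,0.08,0,0,0,40],[0,0,0.08,0,0,0,40],[0,0,0.08,0,0,0,40],[0,0,0,0,0,0,40],[0,0,0,0,0,0,40],[0,0,0,0,0,0,40],[0,0,0,0,0,0,40]]]'
```

```text
time_s: 9.1
eef_pos: [477.7, -216.6, 58.4]
ee_rot: [0.0, 0.076, 0.997, -0.0]
force: [-0.6, 0.4, -3.3]
grip_width: 0.544
grip_force: 62.3
time_s: 9.9
eef_pos: [477.6, -216.5, 50.4]
ee_rot: [0.0, 0.076, 0.997, -0.0]
force: [0.5, 0.2, -3.5]
grip_width: 0.543
grip_force: 62.3
```

The foot entered between the pins with no side force. Now pressing.

```bash
python3 -m crank '[[[0,0,0.07,0,0,0,40],[0,0,0.07,0,0,0,40],[0,0,0.07,0,0,0,40],[0,0,0.07,0,0,0,40],[0,0,0.07,0,0,0,40],[0,0,0.07,0,0,0,40],[0,0,0,0,0,0,40],[0,0,0,0,0,0,40]]]'
```

```text
time_s: 10.7
eef_pos: [477.8, -216.6, 40.0]
ee_rot: [0.0, 0.076, 0.997, -0.0]
force: [-1.6, -0.4, 3.9]
grip_width: 0.539
grip_force: 63.0
```

```bash
python3 -m crank '[[[0,0,0.06,0,0,0,40],[0,0,0.06,0,0,0,40],[0,0,0.05,0,0,0,40],[0,0,0.04,0,0,0,40],[0,0,0.04,0,0,0,40],[0,0,0,0,0,0,40],[0,0,0,0,0,0,40],[0,0,0,0,0,0,40]]]'
```

```text
time_s: 11.5
eef_pos: [478.1, -216.7, 35.5]
ee_rot: [0.001, 0.076, 0.997, -0.0]
force: [-5.7, 4.8, 23.9]
grip_width: 0.541
grip_force: 65.1
```

The force rose to 24 N at the bottom of travel. A gentle upward tug will show whether the catches hold.

```bash
python3 -m crank '[[[0,0,-0.06,0,0,0,40],[0,0,-0.06,0,0,0,40],[0,0,-0.04,0,0,0,40],[0,0,-0.04,0,0,0,40],[0,0,0,0,0,0,40],[0,0,0,0,0,0,40],[0,0,0,0,0,0,40],[0,0,0,0,0,0,40]]]'
```

```text
time_s: 12.3
eef_pos: [477.7, -216.5, 38.4]
ee_rot: [0.0, 0.076, 0.997, -0.0]
force: [3.3, -2.3, -3.2]
grip_width: 0.54
grip_force: 62.9
```

```bash
python3 -m crank '[[[0,0,-0.04,0,0,0,40],[0,0,-0.04,0,0,0,40],[0,0,0,0,0,0,40],[0,0,0,0,0,0,40],[0,0,0,0,0,0,40],[0,0,0,0,0,0,40],[0,0,0,0,0,0,40],[0,0,0,0,0,0,40]]]'
```

```text
time_s: 13.1
eef_pos: [477.4, -216.5, 38.8]
ee_rot: [-0.0, 0.076, 0.997, 0.0]
force: [8.9, -4.1, -23.3]
grip_width: 0.543
grip_force: 66.0
```

The catches hold: 23 N of pull with hardly any rise. Next I relax, release, and rise to knob height with the fingers straddling the lid.

```bash
python3 -m crank '[[[0,0,0.06,0,0,0,40],[0,0,0,0,0,0,46],[0,0,0,0,0,0,52],[0,0,0,0,0,0,60],[0,0,0,0,0,0,66],[0,0,0,0,0,0,66],[0,0,0,0,0,0,66],[0,0,0,0,0,0,66]]]'; python3 -m crank '[[[0,0,-0.2,0,0,0,66],[0,0,-0.4,0,0,0,66],[0,0,-0.4,0,0,0,66],[0,0,-0.4,0,0,0,66],[0,0,-0.35,0,0,0,66],[0,0,0,0,0,0,66],[0,0,0,0,0,0,66],[0,0,0,0,0,0,66]]]'
```

```text
time_s: 13.9
eef_pos: [477.6, -216.5, 39.2]
ee_rot: [0.0, 0.076, 0.997, -0.0]
force: [0.5, -0.0, 0.2]
grip_width: 0.776
grip_force: 0.0
time_s: 14.7
eef_pos: [477.3, -216.3, 82.4]
ee_rot: [-0.0, 0.076, 0.997, 0.0]
force: [-0.3, 1.0, 0.6]
grip_width: 0.774
grip_force: 0.0
```

```bash
python3 -m crank '[[[0,0,0,0,0,0,55],[0,0,0,0,0,0,45],[0,0,0,0,0,0,38],[0,0,0,0,0,0,30],[0,0,0,0,0,0,24],[0,0,0,0,0,0,12],[0,0,0,0,0,0,12],[0,0,0,0,0,0,12]]]' 70
python3 - <<'E'
from h import *
a=capture('scene');cv2.imwrite('pics/p3.png',cv2.resize(a[180:280,230:350],(720,600),interpolation=3));s=sense();print(s['eef_pos'],s['force'],s['grip_width'],s['grip_force'])
E
```

```text
time_s: 15.5
eef_pos: [477.6, -216.5, 83.0]
ee_rot: [0.0, 0.076, 0.997, -0.0]
force: [-1.7, -0.3, 3.7]
grip_width: 0.196
grip_force: 68.3
[ 477.61496463 -216.54398742   83.01186108] [-1.38066752 -0.34581928  4.19497452] 0.1930697826969337 68.3196592668537
```

View pics/p3.png

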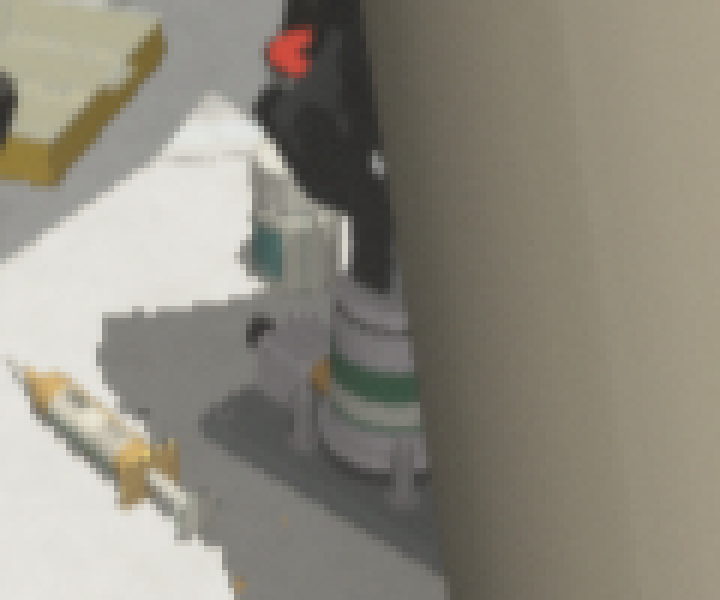

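The canister sits low in the seat with its foot below the pin tops at crop (370,450). The fingers are on the knob at crop (375,270), and the jar and syringe are undisturbed. Pulling up slowly.

```bash
python3 -m crank '[[[0,0,-0.04,0,0,0,12],[0,0,-0.02,0,0,0,12],[0,0,-0.02,0,0,0,12],[0,0,-0.02,0,0,0,12],[0,0,-0.02,0,0,0,12],[0,0,0,0,0,0,12],[0,0,0,0,0,0,12],[0,0,0,0,0,0,12]]]' 90
```

```text
time_s: 16.35
eef_pos: [477.3, -216.3, 85.6]
ee_rot: [-0.0, 0.076, 0.997, 0.0]
force: [-0.2, 0.9, -9.8]
grip_width: 0.187
grip_force: 88.3
```

```bash
python3 -m crank '[[[0,0,-0.03,0,0,0,12],[0,0,-0.03,0,0,0,12],[0,0,-0.03,0,0,0,12],[0,0,-0.03,0,0,0,12],[0,0,0,0,0,0,12],[0,0,0,0,0,0,12],[0,0,0,0,0,0,12],[0,0,0,0,0,0,12]]]'
```

```text
time_s: 17.15
eef_pos: [478.1, -216.9, 89.5]
ee_rot: [0.001, 0.076, 0.997, -0.001]
force: [-0.5, 0.9, 5.1]
grip_width: 0.184
grip_force: 90.1
```

```bash
python3 -m crank '[[[0,0,-0.06,0,0,0,12],[0,0,-0.06,0,0,0,12],[0,0,-0.06,0,0,0,12],[0,0,0,0,0,0,12],[0,0,0,0,0,0,12],[0,0,0,0,0,0,12],[0,0,0,0,0,0,12],[0,0,0,0,0,0,12]]]'
python3 - <<'E'
from h import *
a=capture('scene');cv2.imwrite('pics/p4.png',cv2.resize(a[200:270,260:330],(600,600),interpolation=3));s=sense();print(s['eef_pos'],s['force'],s['wrist_torque'])
E
```

```text
time_s: 17.95
eef_pos: [477.5, -216.5, 93.2]
ee_rot: [-0.0, 0.076, 0.997, 0.0]
force: [0.3, 0.4, -0.4]
grip_width: 0.188
grip_force: 89.4
[ 477.56416569 -216.46372722   93.26253457] [ 0.54635564 -0.85322154 -1.64018471] [0.04060656 0.00565655 0.00507892]
```

View pics/p4.png

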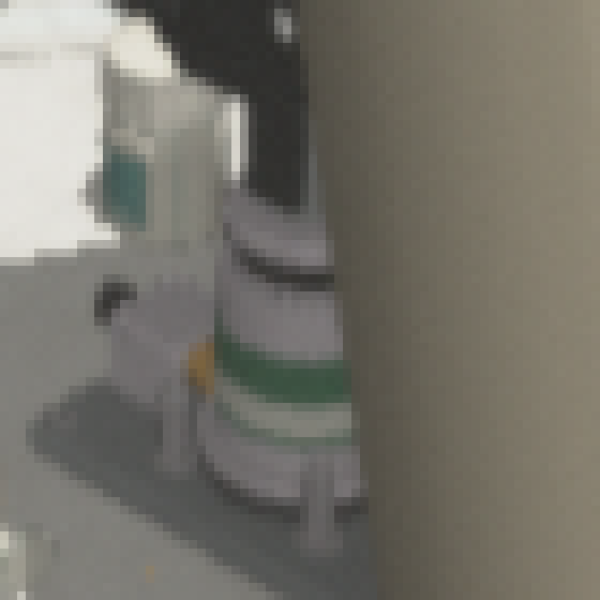

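Run:
```python
from h import *
a=cv2.resize(cv2.imread('pics/p3.png'),(120,100),interpolation=cv2.INTER_AREA);b=capture('scene')
for c in (289,292,295):
    print(c,'before',a[215-180:262-180,c-230].mean(1).round().astype(int));print('   after ',b[215:262,c].mean(1).round().astype(int))
# predicted rows of near-surface circles at column c
t=np.linspace(0,6.2832,2000)
def rows(r,z,c):
    p=proj('scene',np.c_[477.5+r*np.cos(t),-216.5+r*np.sin(t),0*t+z]);q=p[abs(p[:,0]-c)<.15,1];return (q.min().round(1),q.max().round(1)) if len(q) else None
for c in (289,292,295):
    for g in (0,10): print(c,g,'lidtop',rows(23,80.5+g,c),'lidbot',rows(23,72.5+g,c),'plugbot',rows(17,63+g,c),'rim',rows(24,72.5,c),'foot',rows(29,16.5,c))
```

```text
289 before [ 49  52  54  54  56  62  57  57  54  53  55  65  91 105 107 112 118 112
  89  99 108 112 112 111 109  94  73  68  67  69  78 107 118 118 111  93
 103 111 112 108 111 113  91  68  65  76  80]
   after  [ 65  65  65  63  61  55  54  70  97 105 107 111 118 112  83  60  64  93
 106 111 111 110 112 111 109  91  72  67  68  68  80 106 118 120 111  94
 103 113 112 111 112 114  91  67  66  74  80]
292 before [ 48  49  49  48  48  49  49  49  50  49  48  49  52  75  97 106 112 120
 118  95  94 109 117 116 118 116 101  78  69  67  71  80 112 125 124 114
  98 109 117 116 113 117 118  89  65  69  77]
   after  [ 47  50  50  49  50  48  51  47  55  84 102 107 112 119 115  93  64  55
  84  96 110 116 116 118 117 115 102  80  71  68  69  81 111 125 126 113
  98 107 118 115 113 117 118  89  64  69  77]
295 before [ 68  63  60  62  64  68  74  72  68  70  76  81  82  89  98 102 105 119
 124 119  97 107 120 121 121 121 110  87  72  68  69  72 100 120 124 124
 100 100 113 110 102  97  93  86  80  78  84]
   after  [ 60  59  59  61  63  62  68  71  74  87  96 103 107 119 124 119  84  52
  63
[... 809 characters left out ...]
))
292 10 lidtop (np.float64(217.9), np.float64(228.8)) lidbot (np.float64(221.0), np.float64(231.9)) plugbot (np.float64(226.3), np.float64(233.9)) rim (np.float64(224.5), np.float64(236.2)) foot (np.float64(243.5), np.float64(258.7))
295 0 lidtop (np.float64(221.4), np.float64(233.2)) lidbot (np.float64(224.4), np.float64(236.3)) plugbot (np.float64(229.5), np.float64(238.4)) rim (np.float64(224.2), np.float64(236.6)) foot (np.float64(243.3), np.float64(259.0))
295 10 lidtop (np.float64(217.6), np.float64(229.3)) lidbot (np.float64(220.6), np.float64(232.4)) plugbot (np.float64(225.7), np.float64(234.5)) rim (np.float64(224.2), np.float64(236.6)) foot (np.float64(243.3), np.float64(259.0))
```

The lid's edge moved up 4 px, which is about 10 mm, and the canister did not move. The pull released cleanly and the lid is level, so I'm handing in.

```bash
python3 -c "
from rig import *
print(finish_job())"
```

```text
the job is handed in; nothing more can be done
None
```

I handed the job in at about 18 s: the canister is caught in the jar seat, and the lid is held level by its knob with a gap of about 10 mm. The jar and syringe looked undisturbed in the last pictures, but I did not recheck the tweezers.

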